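# Find the balance point of a door-closer tube on a blade

### The job

Find the balance point of the long black door-closer tube: pick it up from the bench, lower it straight down with its middle across the middle of the steel blade on the scale, right side up, and let go, so that it tips onto one of the side posts. Then slide it lengthways along the blade, without lifting it clear again, until it stays level on the blade by itself, square to it and clear of both posts, and leave it balanced there. Be gentle: the scale must never carry more than about 1.5 kg. Do not disturb the other things on the bench.

Things in the scene. Friction and masses are not known exactly. Their poses are not given: they have to be found in the camera images.
- tube: Closed black rectangular tube, 340 long x 26 wide x 36 high, lying on the bench, 0.45 to 0.7 kg. Origin: centre of its underside; x along its length, z up. Flat sides and underside. Studs 12 and 8 high stand on top, 152 from the middle at its +x and -x ends. A heavy piston is stuck inside, out of sight: the balance point is 22 to 65 from the middle, towards one end; feel which.
- pan: Aluminium scale pan (210 x 150 x 8) with the blade and two posts fixed on it. Origin: centre of its underside, 40 above the bench unloaded; x across the blade (the way the balanced tube lies), y along the blade, z up. It sinks on a spring, 1 mm per 5 N. Posts: 14 diameter, 85 from the blade at +x and -x, tops 7 lower than the blade's; an unbalanced tube tips 0.08 rad onto one.
- edge (a point): Centre of the flat top of the steel blade, 53 above the pan's underside, 93 above the bench unloaded. The blade's top is 8 wide (along pan x) and 56 long (along pan y), standing 45 above the pan (foot 34 x 64, 14 high); its steel cap is set in rubber and gives by 0.02 rad or so. A tube stays level when its centre of mass is over this 8 wide top.
- scale: Grey bench scale under the pan, fixed to the bench, 220 x 170 x 28 high with a low black control strip 50 deep (reaching 133 from the origin) and 16 high along its -y side; origin: centre of its underside, axes as the pan's.
- caliper: Steel calliper with black head, 220 long, lying on the bench, leave alone; origin in the middle of its beam, on the bench.
- washer: Flat black ring, 64 diameter, 6 high, leave alone; origin: centre of its underside.
- phone: Black flat phone 150 x 72 x 9, leave alone; origin: centre of its underside.
- pull: Polished steel door pull, a bar 160 long and 20 thick on two short feet lying on its side, leave alone; origin in its middle, on the bench.

How it is judged:
By the outcome, as a careful person would: the job done as asked, in the order asked, and still so for the second after the job is handed in, with the robot touching nothing.
It also fails if it takes over 64 s, if anything falls off the work surface, if the arm or the gripper's body presses on something with over 40 N, if the wrist force passes 120 N, or if a joint passes its speed limit or range.

### The arm

A 6-joint arm with a two-finger parallel gripper is mounted at the origin on the work surface. World frame = base frame: x ahead of the robot, y to its left, z up, the work surface at z = 0. Lengths are in m, angles in rad, forces in N, time in s.
With the tool pointing down it reaches from about 0.375 to 0.9 m from the base axis. Payload 3.1 kg.
Tool frame: the origin (TCP) lies midway between the tips of the shut fingers; the grasp point (between the pads) lies 19 mm behind it; z points along the fingers, y is the direction in which the jaws open and shut (so a half turn about z gives the same grasp; the last joint's range is limited). The gripper opens to 85 mm and grips with 20 to 120 N. Pads are 22 mm wide; open, the fingers measure 114 mm over their backs; the gripper's body (76 mm by 85 mm) begins 54 mm behind the grasp point. The pads swing forward as they close: fully open they stand 13 mm farther back than shut.
Start: joints at [1.143, 0.527, 1.433, -0, 1.181, -0.178], TCP at [0.154, 0.606, 0.211] pointing down, gripper open.
Joint ranges: [-3.08, 3.08], [-0.75, 2.2], [0.22, 2.44], [-1.43, 4.57], [0, 2.65], [-2.85, 2.85]. Speed limits (rad/s): [2.79, 2.79, 3.14, 3.14, 3.14, 3.14].

### API

Orientations are given as a unit quaternion [x, y, z, w].
In Python, from station import manip gives the robot as it stands. The module is installed in compiled form; this text tells all that it offers.
- The arm moves only by the tool drive_tool, never from a script. Its argument "deltas" is one flat list of numbers, 4 for each row, row after row: the shift along the tool's x, y, z in cm, then the turn about the tool's z in degrees. A call has 1 to 12 rows; each row is the pose to reach, as a shift and turn from the pose measured when the call began, along the tool's axes at that moment; what a row does not reach only later rows make up. A row lasts 1/10 s, in which the tool goes at most 50 mm and 8.59 degrees, less where a joint would pass 70% of its speed; a pose out of reach is approached as far as the arm can. A call with a gripper value outside its range is refused whole. "hand" is the finger opening in cm, from 0 to 8.54, set as the call begins (left out, the last holds). The fingers move at their own pace and stop on an object; "squeeze" is the grip in N (left out, the last holds). Time passes only in rows, so rows that repeat a pose let the fingers close. It gives the time, the measured TCP pose, the force and the opening at its end, in the units of the state.
- manip.sense(): the state, without advancing time (a new reading comes with each control period).
- manip.snapshot(name): name is "scene" or "side" or "wrist"; returns a dict with "frame" (384x512x3 uint8, red, green, blue), "depth" (384x512 float32, m along the optical axis (not along the pixel's ray), 0 where there is no reading), "fx", "fy", "cx", "cy" (pixels), "R" (3x3) and "t" (3): a world point X has camera coordinates R X + t. Camera axes: x right, y down, z forward; pixel columns grow to the right and rows downward; lengths in m; the calibration is good to about 2 mm. A picture is of the moment at which its call begins.
- manip.sign_off(): hands the job in, once; it reports no verdict.
The state is a dict: "t": time; "q": joint angles; "qd": joint speeds; "tau": joint torques, N m; "tcp_pos": TCP position; "tool_rot": TCP orientation; "force": force on the tool from outside, world axes, zero at the start; "ft_torque": the same for the moment, N m; "finger_gap": opening from 0.0 (shut) to 1.0 (fully open).
Only numpy, scipy, OpenCV 4.12 (cv2) and the standard library are available. Lean on these libraries where they do the work, as an engineer would, in place of code of your own. Each camera call takes 0.05 s, during which the arm holds its last target.

## Working session

There is one attempt and no reset: what is moved stays moved. The work goes in short steps, Python scripts to look and compute and a tool call to move; the robot and the scene stay as the last step left them, time stands still between calls to the robot, and variables do not carry over. Pictures are saved under pics/ and viewed, and the job is handed in when it is done.

Besides the shell and the picture viewer there is one more tool, called after "Call:" as a command line: name --argument value ..., lists and objects as JSON in quotes. drive_tool: Moves the arm, as the interface text tells. Its arguments: {"type":"object","properties":{"deltas":{"type":"array"},"hand":{"type":"number"},"squeeze":{"type":"number"}},"required":["deltas"]}

```bash
mkdir -p pics; cat > h.py <<'E'
import numpy as np, cv2
from station import manip
def snap(n,f):
    s=manip.snapshot(n); cv2.imwrite('pics/'+f+'.png',cv2.cvtColor(s['frame'],cv2.COLOR_RGB2BGR)); np.savez('pics/'+f+'.npz',**s); return s
def pts(s):
    d=s['depth'];v,u=np.mgrid[:d.shape[0],:d.shape[1]]
    c=np.stack([(u-s['cx'])/s['fx']*d,(v-s['cy'])/s['fy']*d,d],-1)
    return (c-np.array(s['t']))@np.array(s['R'])
def ray(s,u,v,z):
    R=np.array(s['R']);o=-R.T@np.array(s['t']);w=R.T@np.array([(u-s['cx'])/s['fx'],(v-s['cy'])/s['fy'],1]);return o+w*(z-o[2])/w[2]
def proj(s,X):
    c=np.array(s['R'])@np.array(X)+np.array(s['t']);return c[0]/c[2]*s['fx']+s['cx'],c[1]/c[2]*s['fy']+s['cy']
E
python3 - <<'E'
from h import *
for n in ['scene','side','wrist']:
    s=snap(n,n+'0'); print(n,s['fx'],s['cx'],-np.array(s['R']).T@s['t'],np.array(s['R'])[2])
print(manip.sense())
E
```

```text
scene 400.84275862599446 250.70484886528033 [0.81987368 0.45891686 0.86468827] [-0.28553571 -0.45830606 -0.84167982]
side 454.8172949063297 258.0428182391983 [0.41525555 0.70787905 0.93807859] [ 0.13992307 -0.62124212 -0.77102514]
wrist 314.8763410266967 258.81634406623726 [0.08939953 0.62147723 0.37298303] [ 0.25770165 -0.06669335 -0.96392005]
{'t': 0.15, 'q': array([ 1.14351119e+00,  5.28274371e-01,  1.43360262e+00,  2.44352181e-05,
        1.18143731e+00, -1.78509210e-01]), 'qd': array([-0.00212849, -0.00219714, -0.00267636,  0.00076275,  0.000295  ,
       -0.0016011 ]), 'tau': array([ 6.72931819e-04, -4.42743516e+01, -1.78277403e+01, -2.34823792e-04,
        5.69345968e-03, -1.07463367e-05]), 'tcp_pos': array([0.153608  , 0.60522193, 0.21034681]), 'tool_rot': array([ 1.24072016e-01,  9.92272842e-01, -8.18265536e-04, -2.67557101e-04]), 'force': array([-0.0725202 , -0.65434184,  0.98934401]), 'ft_torque': array([ 0.01269425,  0.04742683, -0.04360374]), 'finger_gap': 1.001018323659195}
```

View pics/scene0.png

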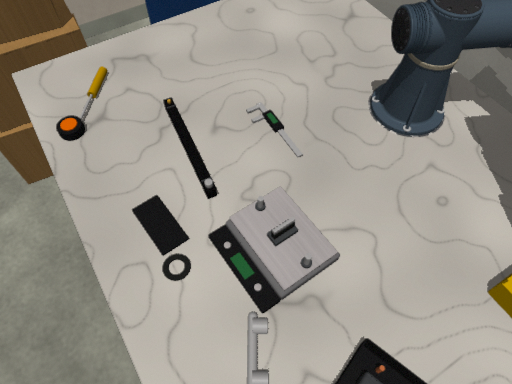

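View pics/side0.png

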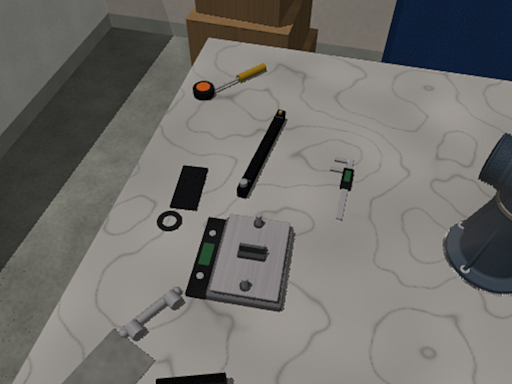

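View pics/wrist0.png

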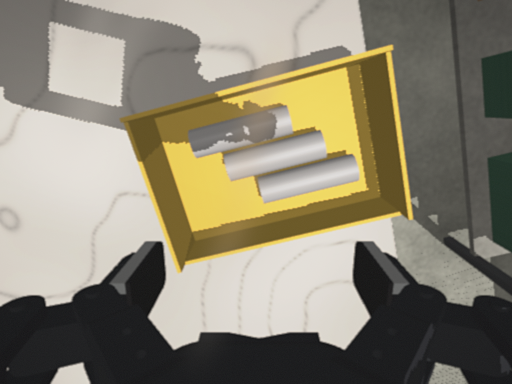

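The scene view shows the tube from (168,100) to (212,195), the blade at about (283,230) and the posts at (260,205) and (307,262). The side view shows the tube from (280,115) to (243,190) and the blade at (252,250). Next I measure these.

```bash
cat > m.py <<'E'
from h import *
def rect(P):
    r=cv2.minAreaRect(P[:,:2].astype(np.float32)*1000);return r
for n,bt,bp in [('scene',(150,90,225,205),(205,180,345,315)),('side',(225,100,295,200),(180,205,300,310))]:
    s=dict(np.load(f'pics/{n}0.npz'));X=pts(s)
    x0,y0,x1,y1=bt
    Z=X[y0:y1,x0:x1].reshape(-1,3);g=s['frame'][y0:y1,x0:x1].reshape(-1,3).max(1)
    top=Z[(Z[:,2]>.031)&(Z[:,2]<.040)&(g<80)]
    print(n,'tube',len(top),rect(top),np.median(top[:,2])); 
    w,v=np.linalg.eigh(np.cov(top[:,:2].T));print(' dir',np.degrees(np.arctan2(v[1,1],v[0,1])))
    st=Z[(Z[:,2]>.0405)];r=rect(top)
    from scipy.ndimage import label
    m=np.zeros(X.shape[:2],bool);m[y0:y1,x0:x1]=(X[y0:y1,x0:x1,2]>.0405)
    l,k=label(m)
    for i in range(1,k+1):
        q=X[l==i]
        if len(q)>3:print('  stud',len(q),q.mean(0).round(4),q[:,2].max().round(4))
    x0,y0,x1,y1=bp
    Z=X[y0:y1,x0:x1].reshape(-1,3)
    pan=Z[(Z[:,2]>.044)&(Z[:,2]<.052)];print(' pan',len(pan),rect(pan))
    m=np.zeros(X.shape[:2],bool);m[y0:y1,x0:x1]=(X[y0:y1,x0:x1,2]>.080)
    l,k=label(m)
    for i in range(1,k+1):
        q=X[l==i]
        if len(q)>3:
            print('  top',len(q),q.mean(0).round(4),q[:,2].max().round(4))
            q=q[q[:,2]>np.percentile(q[:,2],90)-.004];print('     ',len(q),q.mean(0).round(4),rect(q))
E
python3 m.py
```

```text
scene tube 900 ((610.585693359375, -195.50189208984375), (338.2484130859375, 26.192474365234375), 83.34988403320312) 0.03487962798432569
 dir 83.30709399460397
  stud 11 [ 0.6135 -0.274   0.1174] 0.8647
  stud 58 [ 0.6315 -0.0367  0.0604] 0.8647
 pan 4923 ((555.9715576171875, 105.60894775390625), (150.25006103515625, 324.84600830078125), 3.419111728668213)
  top 33 [0.5576 0.0785 0.084 ] 0.087
      30 [0.5573 0.0783 0.0843] ((557.0950927734375, 77.7718734741211), (12.497313499450684, 13.465906143188477), 35.14014434814453)
  top 157 [0.5532 0.1643 0.0887] 0.0959
      100 [0.5525 0.1629 0.0918] ((552.8976440429688, 162.52828979492188), (55.92533493041992, 9.772518157958984), 4.0479936599731445)
  top 40 [0.5473 0.2475 0.0849] 0.0875
      40 [0.5473 0.2475 0.0849] ((547.1854858398438, 247.93600463867188), (13.03134536743164, 12.880916595458984), 52.67241287231445)
side tube 678 ((605.7041015625, -191.5925750732422), (340.7251892089844, 27.35021209716797), 83.30791473388672) 0.03347962065457544
 dir 83.42168359912348
  stud 47 [ 0.6232 -0.0415  0.0451] 0.0497
 pan 4013 ((548.54736328125, 167.02430725097656), (149.50633239746094, 210.58851623535156), 3.2501416206359863)
  top 27 [0.5538 0.0817 0.0836] 0.0859
      23 [0.554  0.0814 0.0841] ((554.047119140625, 81.07183837890625), (11.735954284667969, 12.725916862487793), 30.341808319091797)
  top 155 [0.5481 0.1714 0.0936] 0.9381
      88 [0.5475 0.1726 0.1007] ((470.9856262207031, 428.05010986328125), (53.062381744384766, 568.1767578125), 16.598939895629883)
  top 35 [0.5438 0.2516 0.0839] 0.0866
      33 [0.5438 0.2515 0.0841] ((544.3264770507812, 250.8151092529297), (10.59808349609375, 12.447324752807617), 14.347822189331055)
```

Averaging the two cameras puts the tube centre at about (0.608, -0.1935), along 83.35°, and the blade at about (0.5505, 0.1645), with pan x along about 93.5°. I'll fly above the tube and refine this with the wrist camera.

Call:
drive_tool --deltas '[-5,-5,0,8,-10,-10,0,16,-15,-15,0,23,-20,-20,0,30,-24,-24,0,37,-28,-28,0,43,-32,-32,0,49,-36,-36,0,55,-40,-40,0,61,-43,-43,0,66,-46,-47,0,70,-49,-50,0,74]' --hand 8.5

```text
t: 1.35
tcp_pos: [0.4574, 0.086, 0.2109]
tool_rot: [0.697, 0.717, -0.001, 0.0]
force: [2.4, 0.9, -0.1]
finger_gap: 0.997
```

```bash
cat > rel.py <<'E'
from h import *
from scipy.spatial.transform import Rotation as Ro
def rel(target, ydeg=None):
    s=manip.sense();R=Ro.from_quat(s['tool_rot']).as_matrix();d=R.T@(np.array(target)-s['tcp_pos'])*100
    a=np.degrees(np.arctan2(R[1,1],R[0,1]))
    print('t',s['t'],'tcp',s['tcp_pos'].round(4),'ydeg',a.round(2),'toolz',R[:,2].round(4),'F',s['force'].round(2),'T',s['ft_torque'].round(3),'gap',round(s['finger_gap']*8.54,2))
    print('delta cm',d.round(2),'turn',None if ydeg is None else round(((a-ydeg+180)%360)-180,2))
E
python3 -c "
from rel import *
rel([.608,-.1935,.2],-6.65)"
```

```text
t 1.35 tcp [0.4574 0.086  0.2109] ydeg 1.56 toolz [-7.0e-04 -1.3e-03 -1.0e+00] F [ 2.44  0.94 -0.14] T [ 0.011 -0.035  0.01 ] gap 8.51
delta cm [-28.35  14.3    1.12] turn 8.21
```

Call:
drive_tool --deltas '[-4,2,0,2,-8,4,0,4,-12,6,0,6,-16,8,0.5,8.2,-20,10,1,8.2,-24,12,1.1,8.2,-27,13.6,1.1,8.2,-28.35,14.3,1.1,8.2,-28.35,14.3,1.1,8.2,-28.35,14.3,1.1,8.2]'

```text
t: 2.35
tcp_pos: [0.6069, -0.1921, 0.1997]
tool_rot: [0.747, 0.665, -0.001, -0.001]
force: [-0.6, 0.1, 0.4]
finger_gap: 0.994
```

```bash
python3 - <<'E'
from rel import *
rel([.608,-.1935,.2],-6.65)
s=snap('wrist','w1');X=pts(s)
P=X.reshape(-1,3);g=s['frame'].reshape(-1,3).max(1)
top=P[(P[:,2]>.03)&(P[:,2]<.0395)&(P[:,0]>.5)&(P[:,0]<.7)]
print(len(top),cv2.minAreaRect(top[:,:2].astype(np.float32)*1000),np.median(top[:,2]))
E
```

```text
t 2.35 tcp [ 0.6069 -0.1921  0.1997] ydeg -6.63 toolz [-2.9e-03  5.0e-04 -1.0e+00] F [-0.58  0.13  0.37] T [-0.07   0.032 -0.014] gap 8.49
delta cm [-0.13  0.13 -0.03] turn 0.02
7186 ((610.3528442382812, -198.2276611328125), (333.5252685546875, 26.018985748291016), 83.3418197631836) 0.03589603983111595
```

View pics/w1.png

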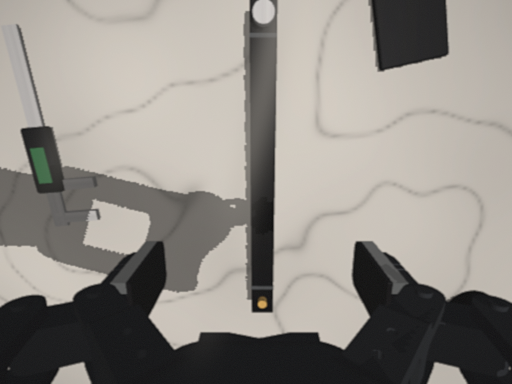

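The wrist view agrees with the scene view: tube columns 250–276, its near end at row 311, and centre about (0.610, -0.195). I descend to grasp it.

Call:
drive_tool --deltas '[0.26,0.31,4,0,0.26,0.31,8,0,0.26,0.31,12,0,0.26,0.31,15,0,0.26,0.31,17,0,0.26,0.31,18.3,0,0.26,0.31,18.9,0,0.26,0.31,18.9,0,0.26,0.31,18.9,0]'

```text
t: 3.3
tcp_pos: [0.6104, -0.1893, 0.0121]
tool_rot: [0.746, 0.666, -0.001, -0.0]
force: [-0.7, -0.2, 0.8]
finger_gap: 0.996
```

```bash
python3 - <<'E'
from rel import *
rel([.6097,-.195,.010],-6.65)
E
```

```text
t 3.3 tcp [ 0.6104 -0.1893  0.0121] ydeg -6.56 toolz [-9.e-04 -6.e-04 -1.e+00] F [-0.65 -0.17  0.77] T [-0.012 -0.008  0.003] gap 8.5
delta cm [-0.57 -0.01  0.21] turn 0.09
```

Call:
drive_tool --deltas '[-0.57,0,0.1,0.1,-0.57,0,0.2,0.1,-0.57,0,0.2,0.1]'

```text
t: 3.6
tcp_pos: [0.6101, -0.1956, 0.0107]
tool_rot: [0.747, 0.665, -0.0, 0.0]
force: [0.5, 0.6, 0.3]
finger_gap: 0.994
```

Call:
drive_tool --deltas '[0,0,0,0,0,0,0,0,0,0,0,0,0,0,0,0,0,0,0,0,0,0,0,0,0,0,0,0,0,0,0,0]' --hand 1.5 --squeeze 110

```text
t: 4.4
tcp_pos: [0.6099, -0.1955, 0.0112]
tool_rot: [0.747, 0.665, -0.0, 0.0]
force: [-2.4, 0.4, 5.6]
finger_gap: 0.253
```

```bash
python3 - <<'E'
from rel import *
for i in range(3):rel([.6097,-.195,.010],-6.65)
E
```

```text
t 4.4 tcp [ 0.6099 -0.1955  0.0112] ydeg -6.68 toolz [-2.0e-04 -1.1e-03 -1.0e+00] F [-2.43  0.39  5.56] T [0.109 0.309 0.051] gap 2.16
delta cm [ 0.04 -0.03  0.12] turn -0.03
t 4.4 tcp [ 0.6099 -0.1955  0.0112] ydeg -6.68 toolz [-2.0e-04 -1.1e-03 -1.0e+00] F [-2.43  0.39  5.56] T [0.109 0.309 0.051] gap 2.16
delta cm [ 0.04 -0.03  0.12] turn -0.03
t 4.4 tcp [ 0.6099 -0.1955  0.0112] ydeg -6.68 toolz [-2.0e-04 -1.1e-03 -1.0e+00] F [-2.43  0.39  5.56] T [0.109 0.309 0.051] gap 2.16
delta cm [ 0.04 -0.03  0.12] turn -0.03
```

Call:
drive_tool --deltas '[0,0,-0.5,0,0,0,-1,0,0,0,-2,0,0,0,-3,0,0,0,-3,0,0,0,-3,0,0,0,-3,0]'

```text
t: 5.1
tcp_pos: [0.6096, -0.1953, 0.041]
tool_rot: [0.747, 0.665, -0.001, 0.0]
force: [0.8, -0.4, -5.5]
finger_gap: 0.25
```

```bash
python3 - <<'E'
from rel import *
rel([.61,-.195,.04],-6.65)
s=snap('side','s2'); s=snap('wrist','w2');rel([.61,-.195,.04],-6.65)
cv2.imwrite('pics/s2b.png',cv2.resize(cv2.imread('pics/s2.png')[80:240,180:400],None,fx=3,fy=3))
E
```

```text
t 5.1 tcp [ 0.6096 -0.1953  0.041 ] ydeg -6.68 toolz [-8.e-04 -8.e-04 -1.e+00] F [ 0.78 -0.41 -5.5 ] T [-0.346  0.023  0.009] gap 2.13
delta cm [0.03 0.04 0.1 ] turn -0.03
t 5.2 tcp [ 0.6095 -0.1952  0.0408] ydeg -6.68 toolz [-1.1e-03 -6.0e-04 -1.0e+00] F [-0.55  0.1  -6.14] T [-0.346  0.07   0.042] gap 2.15
delta cm [0.03 0.05 0.08] turn -0.03
```

View pics/s2b.png

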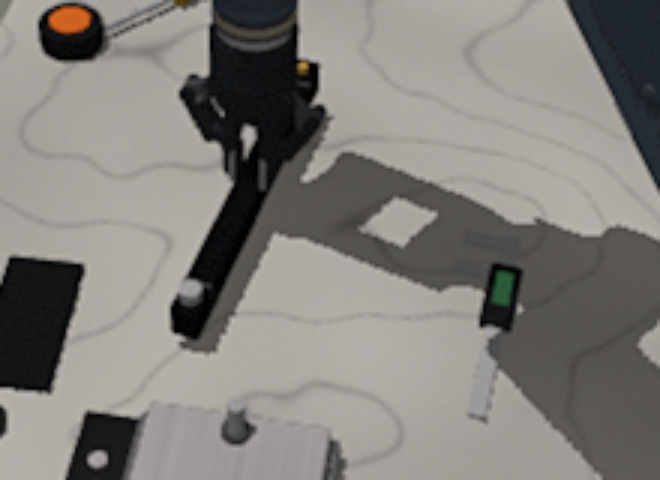

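View pics/w2.png

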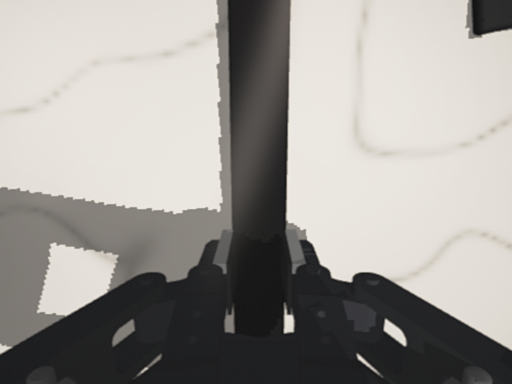

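The tube is gripped. The moment (Tx about -0.35 N·m at 5.8 N) puts the centre of mass roughly 60 mm towards +y, the tall-stud end. I lift and carry it over.

Call:
drive_tool --deltas '[0,0,-2,0,0,0,-5,0,0,0,-8,0,0,0,-11,0,0,0,-13,0,0,0,-14,0,0,0,-14,0,0,0,-14,0]'

```text
t: 6.0
tcp_pos: [0.6087, -0.1947, 0.1795]
tool_rot: [0.747, 0.665, -0.001, -0.001]
force: [-0.0, 0.0, -5.5]
finger_gap: 0.254
```

```bash
python3 - <<'E'
from rel import *
rel([.5525,.1625,.18],3.3)
E
```

```text
t 6.0 tcp [ 0.6087 -0.1947  0.1795] ydeg -6.68 toolz [-3.4e-03  4.0e-04 -1.0e+00] F [-0.02  0.01 -5.5 ] T [-0.353  0.072  0.   ] gap 2.17
delta cm [ 3.483e+01 -9.740e+00 -2.000e-02] turn -9.98
```

Call:
drive_tool --deltas '[3,-0.8,0,-1,7,-2,0,-2,11,-3.1,0,-4,15,-4.2,0,-5,19,-5.3,0,-6,23,-6.4,0,-7,27,-7.6,0,-8,31,-8.7,0,-9,33.5,-9.4,0,-10,34.8,-9.7,0,-10,34.8,-9.7,0,-10,34.8,-9.7,0,-10]'

```text
t: 7.2
tcp_pos: [0.5526, 0.1613, 0.1789]
tool_rot: [0.686, 0.727, -0.002, -0.001]
force: [-0.4, -0.2, -5.7]
finger_gap: 0.254
```

```bash
python3 - <<'E'
from rel import *
rel([.5525,.1625,.18],3.3)
for n in ['scene','side','wrist']:
    s=snap(n,n[:2]+'3')
rel([.5525,.1625,.18],3.3)
a=cv2.imread('pics/sc3.png')[120:330,170:390];b=cv2.imread('pics/si3.png')[150:360,160:380]
cv2.imwrite('pics/j3.png',cv2.resize(np.hstack([a,b]),None,fx=1.8,fy=1.8))
E
```

```text
t 7.2 tcp [0.5526 0.1613 0.1789] ydeg 3.32 toolz [-4.9e-03 -9.0e-04 -1.0e+00] F [-0.36 -0.21 -5.67] T [-0.344 -0.063  0.068] gap 2.17
delta cm [ 0.12 -0.01 -0.11] turn 0.02
t 7.35 tcp [0.5532 0.1607 0.1796] ydeg 3.21 toolz [-3.8e-03 -1.0e-04 -1.0e+00] F [-0.05 -0.04 -5.86] T [-0.338 -0.009  0.03 ] gap 2.17
delta cm [ 0.19 -0.06 -0.04] turn -0.09
```

View pics/j3.png

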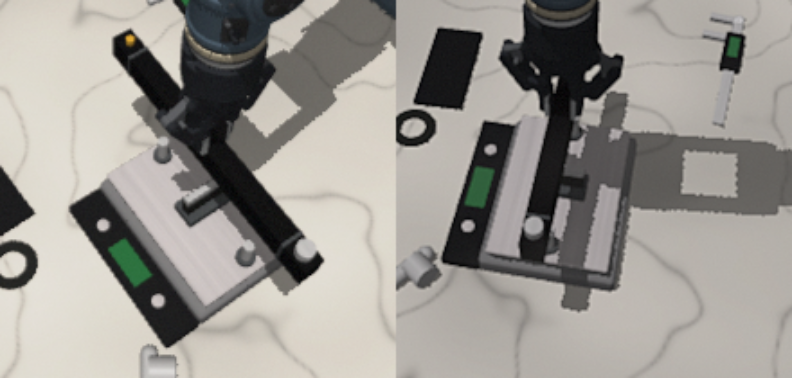

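View pics/wr3.png

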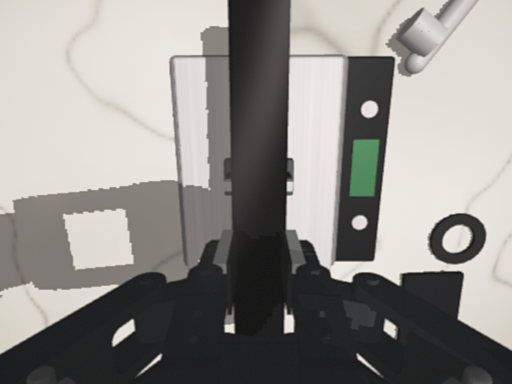

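The tube hangs over the pan, with its big stud at the +y end and the blade at column 259, row 175 in the wrist view. I'll check tilt, centre and yaw from depth.

```bash
cat > tube.py <<'E'
from h import *
def tube(s,zlo,zhi,c=(.5525,.1625),yaw=93.3,n=''):
    X=pts(s).reshape(-1,3);g=s['frame'].reshape(-1,3).astype(int).max(1)
    a=np.radians(yaw);u=np.array([np.cos(a),np.sin(a)]);w=np.array([-u[1],u[0]])
    d=X[:,:2]-c;l=d@u;t=d@w
    k=(X[:,2]>zlo)&(X[:,2]<zhi)&(abs(l)<.26)&(abs(t)<.025)&(g<110)
    L,T,Z=l[k],t[k],X[k,2]
    for _ in range(4):
        p=np.polyfit(L,Z,1);r=Z-np.polyval(p,L);m=abs(r)<max(.0025,1.5*np.median(abs(r)));L,T,Z=L[m],T[m],Z[m]
    q=np.polyfit(L,T,1)
    f=L>np.percentile(L,0)
    print(n,len(L),'ends',L.min().round(4),L.max().round(4),'slope',p[0].round(4),'z at blade',p[1].round(4),'lat',q[1].round(4),'yaw err deg',np.degrees(q[0]).round(2))
E
python3 - <<'E'
from tube import *
for n in ['sc','si','wr']: tube(dict(np.load(f'pics/{n}3.npz')),.185,.225,n=n)
E
```

```text
sc 1325 ends -0.1716 0.1667 slope -0.0508 z at blade 0.202 lat -0.0016 yaw err deg 0.15
si 901 ends -0.0455 0.17 slope -0.0553 z at blade 0.2024 lat 0.0011 yaw err deg 0.92
wr 17865 ends -0.0491 0.1066 slope -0.0525 z at blade 0.2039 lat -0.0014 yaw err deg -0.03
```

```bash
python3 - <<'E'
from rel import *
rel([.5513,.1635,.18],3.3)
E
```

```text
t 7.35 tcp [0.5532 0.1607 0.1796] ydeg 3.21 toolz [-3.8e-03 -1.0e-04 -1.0e+00] F [-0.05 -0.04 -5.86] T [-0.338 -0.009  0.03 ] gap 2.17
delta cm [ 0.29 -0.17 -0.04] turn -0.09
```

Call:
drive_tool --deltas '[0.29,-0.17,0,-0.1,0.29,-0.17,0,-0.1,0.29,-0.17,1.5,-0.1,0.29,-0.17,3,-0.1,0.29,-0.17,4.5,-0.1,0.29,-0.17,5.6,-0.1,0.29,-0.17,6.2,-0.1,0.29,-0.17,6.6,-0.1,0.29,-0.17,6.7,-0.1,0.29,-0.17,6.7,-0.1]'

```text
t: 8.35
tcp_pos: [0.5514, 0.1635, 0.1129]
tool_rot: [0.686, 0.727, -0.001, -0.001]
force: [-0.8, 0.3, -5.6]
finger_gap: 0.246
```

```bash
python3 - <<'E'
from rel import *
rel([.5513,.1635,.106],3.3)
from tube import *
for n in ['scene','side']: tube(snap(n,n[:2]+'4'),.115,.165,n=n)
E
```

```text
t 8.35 tcp [0.5514 0.1635 0.1129] ydeg 3.31 toolz [-3.e-03 -1.e-04 -1.e+00] F [-0.81  0.35 -5.56] T [-0.28  -0.029  0.022] gap 2.1
delta cm [ 0.   -0.01  0.69] turn 0.01
scene 1224 ends -0.1688 0.1686 slope -0.0481 z at blade 0.136 lat -0.0006 yaw err deg 0.13
side 745 ends -0.0357 0.1728 slope -0.06 z at blade 0.137 lat 0.0034 yaw err deg 0.31
```

Call:
drive_tool --deltas '[0,0,0.2,0,0,0,0.4,0,0,0,0.6,0,0,0,0.6,0,0,0,0.6,0]'

```text
t: 8.95
tcp_pos: [0.5514, 0.1635, 0.107]
tool_rot: [0.686, 0.727, -0.001, -0.001]
force: [-0.7, 0.6, -5.7]
finger_gap: 0.244
```

```bash
python3 -c "
from rel import *
rel([.5513,.1635,.105],3.3)"
```

```text
t 8.95 tcp [0.5514 0.1635 0.107 ] ydeg 3.31 toolz [-0.0028 -0.     -1.    ] F [-0.66  0.56 -5.74] T [-0.324  0.003 -0.084] gap 2.09
delta cm [-0.   -0.01  0.2 ] turn 0.01
```

Call:
drive_tool --deltas '[0,0,0.1,0,0,0,0.1,0,0,0,0.1,0]'

```text
t: 9.25
tcp_pos: [0.5514, 0.1635, 0.106]
tool_rot: [0.686, 0.727, -0.001, -0.001]
force: [0.1, 0.7, -5.2]
finger_gap: 0.252
```

Call:
drive_tool --deltas '[0,0,0.1,0,0,0,0.1,0,0,0,0.1,0]'

```text
t: 9.55
tcp_pos: [0.5514, 0.1635, 0.1049]
tool_rot: [0.686, 0.727, -0.001, -0.001]
force: [0.8, -0.8, -5.7]
finger_gap: 0.249
```

Call:
drive_tool --deltas '[0,0,0.1,0,0,0,0.1,0,0,0,0.1,0]'

```text
t: 9.85
tcp_pos: [0.5515, 0.1635, 0.1042]
tool_rot: [0.686, 0.727, -0.001, -0.001]
force: [0.2, -0.9, -3.3]
finger_gap: 0.253
```

Call:
drive_tool --deltas '[0,0,0.1,0,0,0,0.1,0,0,0,0.1,0]'

```text
t: 10.15
tcp_pos: [0.5516, 0.1635, 0.1035]
tool_rot: [0.686, 0.727, -0.001, -0.001]
force: [-1.1, -0.3, -0.6]
finger_gap: 0.249
```

The scale now carries almost all of the weight, so I let go with a small opening.

Call:
drive_tool --deltas '[0,0,0,0,0,0,0,0,0,0,0,0,0,0,0,0,0,0,0,0]' --hand 4.5

```text
t: 10.65
tcp_pos: [0.5518, 0.1635, 0.1036]
tool_rot: [0.686, 0.727, -0.001, -0.001]
force: [-0.4, -0.2, -0.6]
finger_gap: 0.527
```

```bash
python3 - <<'E'
from rel import *
rel([.5513,.1635,.1035],3.3)
from tube import *
for n in ['scene','side','wrist']: tube(snap(n,n[:2]+'5'),.110,.155,n=n)
a=cv2.imread('pics/sc5.png')[120:330,170:390];b=cv2.imread('pics/si5.png')[150:360,160:380]
cv2.imwrite('pics/j5.png',cv2.resize(np.hstack([a,b]),None,fx=1.8,fy=1.8))
E
```

```text
t 10.65 tcp [0.5518 0.1635 0.1036] ydeg 3.3 toolz [-1.9e-03  1.0e-04 -1.0e+00] F [-0.43 -0.18 -0.6 ] T [-0.055 -0.01   0.015] gap 4.5
delta cm [-0.   -0.05  0.01] turn 0.0
scene 1167 ends -0.1672 0.1691 slope -0.0746 z at blade 0.1266 lat -0.0007 yaw err deg 0.36
side 885 ends -0.0365 0.1732 slope -0.0771 z at blade 0.1263 lat 0.0035 yaw err deg 0.49
wrist 17622 ends -0.0451 0.1106 slope -0.0827 z at blade 0.1283 lat 0.0 yaw err deg 0.26
```

View pics/j5.png

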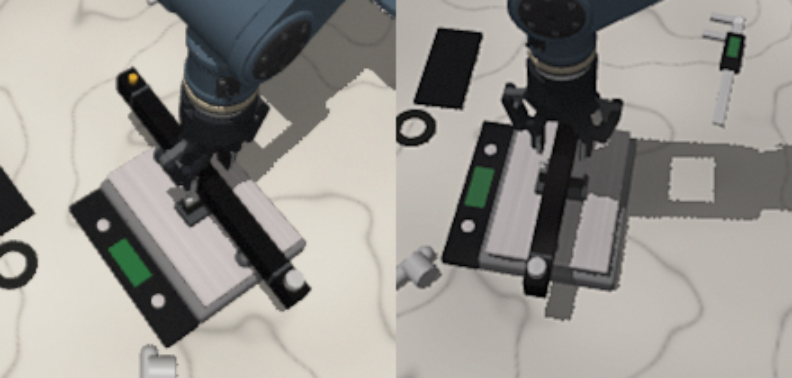

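View pics/wr5.png

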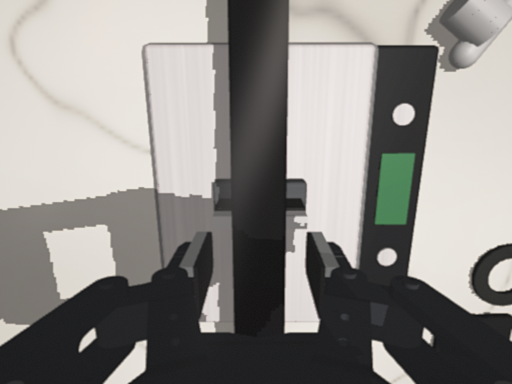

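The tube has tipped about 0.08 onto the +y post, with its middle on the blade. From the wrist moment the centre of mass is about 53–58 mm towards +y. I'll re-grip lightly (20 N) so the tube can pivot in the pads, and slide it towards -y along its slope.

Call:
drive_tool --deltas '[0,0,0,0,0,0,0,0,0,0,0,0,0,0,0,0,0,0,0,0]' --hand 1.8 --squeeze 20

```text
t: 11.3
tcp_pos: [0.5516, 0.1635, 0.1035]
tool_rot: [0.686, 0.727, -0.001, -0.001]
force: [-0.1, -0.8, 0.7]
finger_gap: 0.293
```

Call:
drive_tool --deltas '[-0.3,0,-0.02,0,-0.6,0,-0.04,0,-1.0,0,-0.07,0,-1.0,0,-0.07,0]'

```text
t: 11.7
tcp_pos: [0.5522, 0.1531, 0.1043]
tool_rot: [0.687, 0.727, -0.001, -0.001]
force: [-0.0, 2.7, 0.1]
finger_gap: 0.293
```

```bash
python3 -c "
from rel import *
rel([.5513,.1635,.1035],3.3)"
```

```text
t 11.7 tcp [0.5522 0.1531 0.1043] ydeg 3.28 toolz [-2.4e-03 -1.0e-04 -1.0e+00] F [-0.01  2.73  0.12] T [ 0.373  0.054 -0.036] gap 2.5
delta cm [ 1.04 -0.03  0.08] turn -0.02
```

Sliding works: friction is 2.7 N and vertical force is about 0. I continue.

Call:
drive_tool --deltas '[-0.4,0,-0.03,0,-0.8,0,-0.06,0,-1.2,0,-0.09,0,-1.6,0,-0.12,0,-2.0,0,-0.15,0,-2.0,0,-0.15,0]'

```text
t: 12.3
tcp_pos: [0.5534, 0.1322, 0.1058]
tool_rot: [0.687, 0.727, -0.001, -0.001]
force: [-0.7, 0.7, 0.9]
finger_gap: 0.291
```

Call:
drive_tool --deltas '[-0.4,0,-0.03,0,-0.8,0,-0.06,0,-1.2,0,-0.09,0,-1.6,0,-0.12,0,-1.9,0,-0.14,0,-1.9,0,-0.14,0]'

```text
t: 12.9
tcp_pos: [0.5544, 0.1124, 0.1072]
tool_rot: [0.687, 0.727, -0.002, -0.0]
force: [-0.2, 1.8, 0.7]
finger_gap: 0.294
```

```bash
python3 - <<'E'
from rel import *
rel([.5545,.1145,.1035],3.3)
from tube import *
for n in ['scene','side']: tube(snap(n,n[:2]+'6'),.110,.155,n=n)
E
```

```text
t 12.9 tcp [0.5544 0.1124 0.1072] ydeg 3.26 toolz [-0.0029 -0.0016 -1.    ] F [-0.17  1.79  0.67] T [0.318 0.106 0.061] gap 2.51
delta cm [0.21 0.02 0.37] turn -0.04
scene 1081 ends -0.219 0.1182 slope -0.0698 z at blade 0.1266 lat -0.0003 yaw err deg 0.23
side 743 ends -0.0912 0.1227 slope -0.0809 z at blade 0.1265 lat 0.0036 yaw err deg 0.93
```

Call:
drive_tool --deltas '[-0.2,0,-0.02,0,-0.35,0,-0.02,0,-0.35,0,0.05,0,-0.35,0,0.1,0,-0.35,0,0.1,0]'

```text
t: 13.5
tcp_pos: [0.5547, 0.1087, 0.1064]
tool_rot: [0.686, 0.727, -0.002, -0.0]
force: [-0.7, 0.8, 1.8]
finger_gap: 0.292
```

Call:
drive_tool --deltas '[0,0,0.05,0,0,0,0.1,0,0,0,0.1,0]'

```text
t: 13.8
tcp_pos: [0.5548, 0.1085, 0.1056]
tool_rot: [0.686, 0.727, -0.002, 0.0]
force: [-1.1, 0.1, 3.3]
finger_gap: 0.292
```

```bash
python3 - <<'E'
from rel import *
rel([.5545,.1145,.1035],3.3)
from tube import *
for n in ['scene','side']: tube(snap(n,n[:2]+'7'),.110,.155,n=n)
E
```

```text
t 13.8 tcp [0.5548 0.1085 0.1056] ydeg 3.32 toolz [-0.0023 -0.0031 -1.    ] F [-1.07  0.11  3.26] T [0.107 0.189 0.039] gap 2.49
delta cm [0.61 0.   0.21] turn 0.02
scene 1073 ends -0.2228 0.1145 slope -0.0495 z at blade 0.126 lat -0.0003 yaw err deg 0.37
side 708 ends -0.0947 0.1182 slope -0.0593 z at blade 0.1258 lat 0.0036 yaw err deg 1.0
```

Call:
drive_tool --deltas '[0,0,0.05,0,0,0,0.1,0,0,0,0.1,0]'

```text
t: 14.2
tcp_pos: [0.555, 0.108, 0.1047]
tool_rot: [0.686, 0.727, -0.002, 0.001]
force: [-0.4, -2.7, 3.8]
finger_gap: 0.29
```

Call:
drive_tool --deltas '[0,0,0.05,0,0,0,0.1,0,0,0,0.1,0]'

```text
t: 14.5
tcp_pos: [0.5551, 0.1076, 0.1038]
tool_rot: [0.686, 0.727, -0.002, 0.001]
force: [-1.0, -2.9, 5.2]
finger_gap: 0.293
```

```bash
python3 - <<'E'
from rel import *
rel([.5545,.1145,.1035],3.3)
from tube import *
for n in ['scene','side']: tube(snap(n,n[:2]+'8'),.110,.155,n=n)
E
```

```text
t 14.5 tcp [0.5551 0.1076 0.1038] ydeg 3.35 toolz [-0.0019 -0.0045 -1.    ] F [-0.95 -2.88  5.23] T [-0.413  0.233  0.06 ] gap 2.51
delta cm [ 0.69 -0.02  0.03] turn 0.05
scene 1168 ends -0.224 0.1141 slope -0.0289 z at blade 0.1256 lat -0.0004 yaw err deg 0.37
side 683 ends -0.0939 0.118 slope -0.0399 z at blade 0.1254 lat 0.0039 yaw err deg 1.08
```

Call:
drive_tool --deltas '[0,0,-0.05,0,0,0,-0.05,0]'

```text
t: 14.8
tcp_pos: [0.555, 0.1077, 0.1043]
tool_rot: [0.686, 0.727, -0.002, 0.001]
force: [-1.0, -1.9, 3.6]
finger_gap: 0.294
```

Call:
drive_tool --deltas '[0,0,0,0,0,0,0,0,0,0,0,0,0,0,0,0,0,0,0,0,0,0,0,0]' --hand 4

```text
t: 15.4
tcp_pos: [0.555, 0.1077, 0.1042]
tool_rot: [0.686, 0.727, -0.002, 0.001]
force: [0.1, -0.6, -0.0]
finger_gap: 0.468
```

```bash
python3 - <<'E'
from rel import *
rel([.5545,.1145,.1035],3.3)
from tube import *
for n in ['scene','side','wrist']: tube(snap(n,n[:2]+'9'),.110,.155,n=n)
E
```

```text
t 15.4 tcp [0.555  0.1077 0.1042] ydeg 3.34 toolz [-0.0021 -0.0043 -1.    ] F [ 0.07 -0.56 -0.  ] T [ 0.004 -0.035  0.005] gap 4.0
delta cm [ 0.68 -0.01  0.07] turn 0.04
scene 1058 ends -0.2211 0.1151 slope -0.072 z at blade 0.1267 lat -0.0 yaw err deg 0.15
side 850 ends -0.0935 0.1198 slope -0.0772 z at blade 0.1263 lat 0.0041 yaw err deg 0.6
wrist 18870 ends -0.0988 0.0534 slope -0.0787 z at blade 0.1281 lat 0.0002 yaw err deg 0.25
```

View pics/si9.png

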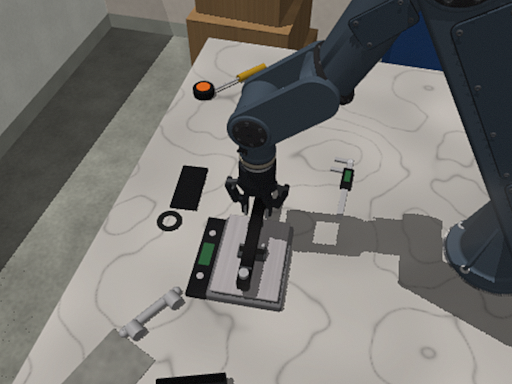

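It is still tipped, with the middle 53 mm along. I re-grip and slide it about 5 mm more.

Call:
drive_tool --deltas '[0,0,0,0,0,0,0,0,0,0,0,0,0,0,0,0,0,0,0,0]' --hand 1.8

```text
t: 16.05
tcp_pos: [0.5551, 0.1077, 0.1043]
tool_rot: [0.686, 0.727, -0.002, 0.001]
force: [-0.9, -0.8, 0.5]
finger_gap: 0.299
```

Call:
drive_tool --deltas '[-0.2,0,-0.02,0,-0.4,0,-0.03,0,-0.5,0,-0.04,0,-0.5,0,-0.03,0,-0.5,0,-0.02,0]'

```text
t: 16.55
tcp_pos: [0.5552, 0.1027, 0.1045]
tool_rot: [0.686, 0.727, -0.002, 0.001]
force: [-0.3, 2.7, -1.2]
finger_gap: 0.296
```

Call:
drive_tool --deltas '[0,0,0,0,0,0,0,0,0,0,0,0,0,0,0,0,0,0,0,0,0,0,0,0]' --hand 4

```text
t: 17.15
tcp_pos: [0.5553, 0.1026, 0.1045]
tool_rot: [0.686, 0.727, -0.002, 0.001]
force: [0.2, 0.2, -0.8]
finger_gap: 0.472
```

```bash
python3 - <<'E'
from rel import *
rel([.5545,.1145,.1035],3.3)
from tube import *
for n in ['scene','side','wrist']: tube(snap(n,n[:2]+'10'),.110,.155,n=n)
E
```

```text
t 17.15 tcp [0.5553 0.1026 0.1045] ydeg 3.33 toolz [-0.0021 -0.0043 -1.    ] F [ 0.19  0.23 -0.85] T [-0.006 -0.005 -0.013] gap 4.03
delta cm [ 1.19 -0.01  0.1 ] turn 0.03
scene 1038 ends -0.2304 0.1066 slope 0.0516 z at blade 0.1265 lat -0.0003 yaw err deg 0.08
side 713 ends -0.1097 0.1113 slope 0.0367 z at blade 0.1257 lat 0.0044 yaw err deg 0.87
wrist 16647 ends -0.1119 0.047 slope 0.0223 z at blade 0.1277 lat 0.0002 yaw err deg 0.16
```

Call:
drive_tool --deltas '[0,0,0,0,0,0,0,0,0,0,0,0,0,0,0,0,0,0,0,0]'

```text
t: 17.8
tcp_pos: [0.5552, 0.1027, 0.1045]
tool_rot: [0.686, 0.727, -0.002, 0.001]
force: [-0.7, 1.6, 0.1]
finger_gap: 0.467
```

```bash
python3 - <<'E'
from rel import *
rel([.5545,.1145,.1035],3.3)
from tube import *
for n in ['scene','side','wrist']: tube(snap(n,n[:2]+'11'),.110,.155,n=n)
cv2.imwrite('pics/j11.png',cv2.resize(np.hstack([cv2.imread('pics/sc11.png')[120:330,170:390],cv2.imread('pics/si11.png')[150:360,160:380]]),None,fx=1.8,fy=1.8))
E
```

```text
t 17.8 tcp [0.5552 0.1027 0.1045] ydeg 3.34 toolz [-0.0022 -0.0043 -1.    ] F [-0.74  1.65  0.11] T [-0.008 -0.026 -0.008] gap 3.99
delta cm [ 1.18 -0.    0.09] turn 0.04
scene 1055 ends -0.2293 0.1081 slope 0.0118 z at blade 0.1263 lat -0.0003 yaw err deg 0.07
side 754 ends -0.1046 0.1129 slope 0.0038 z at blade 0.1259 lat 0.0042 yaw err deg 0.41
wrist 17486 ends -0.11 0.0475 slope -0.004 z at blade 0.1277 lat 0.0002 yaw err deg 0.18
```

View pics/j11.png

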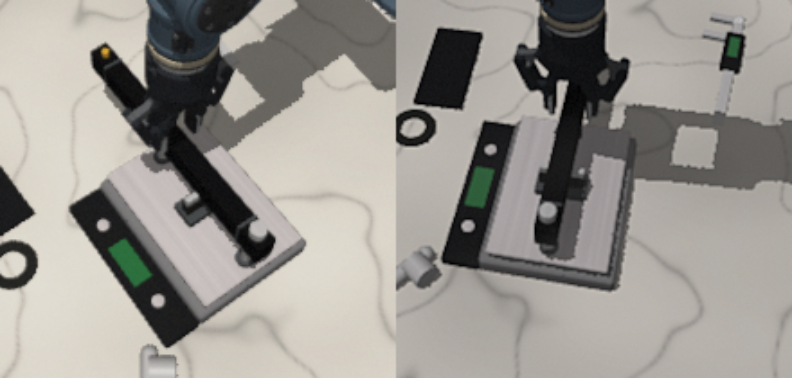

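The tube is rocking near level and damping out. I'll wait a bit more.

Call:
drive_tool --deltas '[0,0,0,0,0,0,0,0,0,0,0,0,0,0,0,0,0,0,0,0,0,0,0,0,0,0,0,0,0,0,0,0,0,0,0,0,0,0,0,0,0,0,0,0,0,0,0,0]'

```text
t: 19.15
tcp_pos: [0.5552, 0.1027, 0.1045]
tool_rot: [0.686, 0.727, -0.002, 0.001]
force: [0.2, 0.1, 0.3]
finger_gap: 0.467
```

```bash
python3 - <<'E'
from tube import *
for i in range(3):
  for n in ['scene','side','wrist']: tube(snap(n,n[:2]+'12'),.110,.155,n=n)
E
```

```text
scene 1088 ends -0.2296 0.1085 slope 0.0015 z at blade 0.1263 lat -0.0004 yaw err deg 0.1
side 752 ends -0.1068 0.1118 slope -0.0001 z at blade 0.1258 lat 0.0039 yaw err deg 0.26
wrist 17386 ends -0.1099 0.0473 slope -0.0002 z at blade 0.1277 lat 0.0002 yaw err deg 0.16
scene 1111 ends -0.2288 0.1085 slope 0.0009 z at blade 0.1264 lat -0.0001 yaw err deg 0.13
side 774 ends -0.1065 0.112 slope -0.0006 z at blade 0.1258 lat 0.0041 yaw err deg 0.56
wrist 17288 ends -0.1105 0.0474 slope -0.0001 z at blade 0.1277 lat 0.0002 yaw err deg 0.18
scene 1079 ends -0.2301 0.108 slope 0.0013 z at blade 0.1263 lat -0.0001 yaw err deg 0.21
side 751 ends -0.1051 0.1124 slope -0.0007 z at blade 0.1258 lat 0.0041 yaw err deg 0.5
wrist 17269 ends -0.1105 0.0473 slope -0.0002 z at blade 0.1277 lat 0.0002 yaw err deg 0.2
```

It is level (slope about 0.000–0.001), square to about 0.2°, with the middle 60 mm along. I retreat straight up.

Call:
drive_tool --deltas '[0,0,-0.5,0,0,0,-1,0,0,0,-2,0,0,0,-3.5,0,0,0,-5,0,0,0,-7,0,0,0,-9,0,0,0,-11,0,0,0,-12,0,0,0,-12,0,0,0,-12,0,0,0,-12,0]'

```text
t: 20.8
tcp_pos: [0.5546, 0.1032, 0.2234]
tool_rot: [0.686, 0.727, -0.003, -0.0]
force: [-0.2, -0.3, -0.8]
finger_gap: 0.475
```

Call:
drive_tool --deltas '[0,0,0,0,0,0,0,0,0,0,0,0,0,0,0,0,0,0,0,0,0,0,0,0,0,0,0,0,0,0,0,0,0,0,0,0,0,0,0,0]'

```text
t: 21.8
tcp_pos: [0.5546, 0.1032, 0.2235]
tool_rot: [0.686, 0.727, -0.003, -0.0]
force: [0.0, -0.2, 0.5]
finger_gap: 0.467
```

```bash
python3 - <<'E'
from rel import *
rel([.5545,.1145,.1035],3.3)
from tube import *
for n in ['scene','side','wrist']: tube(snap(n,n[:2]+'13'),.110,.155,n=n)
cv2.imwrite('pics/j13.png',cv2.resize(np.hstack([cv2.imread('pics/sc13.png')[120:330,170:390],cv2.imread('pics/si13.png')[150:360,160:380]]),None,fx=1.8,fy=1.8))
E
```

```text
t 21.8 tcp [0.5546 0.1032 0.2235] ydeg 3.33 toolz [-0.0044 -0.0042 -1.    ] F [ 0.03 -0.2   0.53] T [-0.002  0.048  0.034] gap 3.99
delta cm [ 1.18  0.11 11.99] turn 0.03
scene 1278 ends -0.2298 0.1085 slope 0.0012 z at blade 0.1263 lat -0.0004 yaw err deg 0.08
side 1038 ends -0.2194 0.1131 slope 0.0037 z at blade 0.1256 lat 0.0042 yaw err deg 0.82
wrist 9848 ends -0.2109 0.0814 slope 0.0022 z at blade 0.1277 lat 0.0008 yaw err deg 0.44
```

View pics/j13.png

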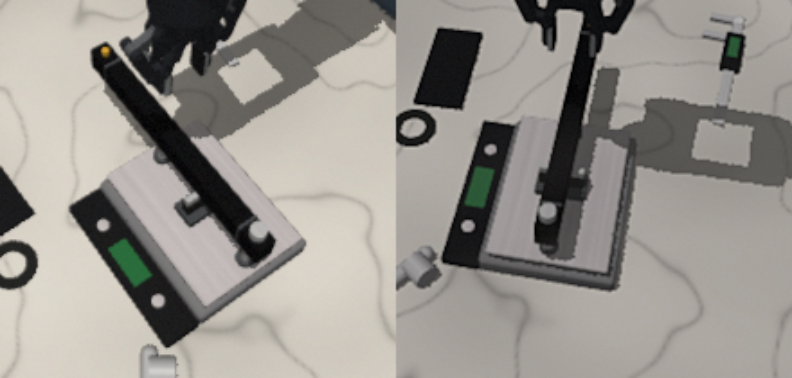

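The tube is free, level and clear of both posts, with the gripper well away, so I hand it in.

```bash
python3 -c "
from station import manip
print(manip.sign_off())"
```

```text
the job is handed in; nothing more can be done
None
```

The tube is balanced on the blade by itself, and the job was handed in at about 22 s of the 64 s allowed.

**What I did:**
- I picked the tube up at its middle and lowered it across the blade. On release it tipped about 0.08 rad onto the +y (world) post, the heavy end being the one with the tall stud.
- I gripped it lightly at 20 N and slid it 53 mm along the blade. On release it was still tipped.
- I slid it about 5 mm more. It rocked for under 2 s and settled level with its middle about 60 mm off the blade. I then raised the gripper clear.

**Last checks, with the gripper clear:**
- **Level:** the three cameras gave slopes of 0.001, 0.002 and 0.004. Just before the gripper was raised, all readings were within 0.0015.
- **Square:** the scene and wrist cameras gave 0.1° and 0.4°. The side camera gave 0.8°, but its yaw readings were noisy throughout.
- **Scale load:** it peaked at about 11 N (1.1 kg), worked out from wrist force readings at the end of each move, so a short peak in between could have been missed.
- **Position:** the scene and side cameras disagreed by about 4 mm in absolute position, but agreed within 1.5 mm on where the tube was relative to the blade.

**While carrying:** the tube sagged about 0.05 rad in the grip, so it met the blade slightly tilted.

**Other objects:** nothing else looked moved in the last pictures, but I did not measure those objects again.

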